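Sort spring mounts by feel into marked bays

ROBOT

A 6-joint arm with a two-finger parallel gripper is mounted at the origin on a cart in front of the work surface, level with it; the furniture and walls round the work are solid. World frame = base frame: x ahead of the robot, y to its left, z up, the work surface at z = 0. Lengths are in m, angles in rad, forces in N, time in s.
With the tool pointing down it reaches from about 0.35 to 0.975 m from the base axis. Payload 17.4 kg.
Tool frame: the origin (TCP) lies midway between the tips of the shut fingers; the grasp point (between the pads) lies env.tcp_to_grasp behind it (env.tcp_to_grasp is the distance from the TCP to the grasp point, in m); z points along the fingers, y is the line along which they close (so a half turn about z gives the same grasp; the last joint's range is limited). The gripper opens to 85 mm and grips with 20 to 120 N. Pads are 22 mm wide; open, the fingers measure 114 mm over their backs; the gripper's body (76 mm by 85 mm) begins 54 mm behind the grasp point. The pads swing forward as they close: fully open they stand 13 mm farther back than shut.
Start: joints at [-1.359, 0.116, 1.442, -0, 1.584, -0.038], TCP at [0.167, -0.654, 0.231] pointing down, gripper open.
Joint ranges: [-2.83, 2.83], [-0.83, 2.19], [0.07, 2.5], [-1.14, 4.28], [0.01, 3], [-2.97, 2.97]. Speed limits (rad/s): [1.89, 1.89, 2.22, 3.14, 3.14, 3.14].

INTERFACE

Orientations are given as a unit quaternion [w, x, y, z].
In Python, from rig import env gives the robot as it stands.
- The arm moves only by the shell command python3 drive.py 'ROWS' [OPENING] [FORCE]. ROWS is a JSON list that holds a single list of rows (three levels of brackets), with 1 to 5 rows, each of 6 numbers: dx, dy, dz in units of 50 mm, then a rotation vector rx, ry, rz in units of 0.1 rad; each row shifts and turns the commanded pose from where the row before left it, along the tool's axes as they then stand; what a row does not reach is not made up. A row lasts 1/8 s, in which the tool goes at most 0.0625 m and 0.188 rad, less where a joint would pass 70% of its speed; a pose out of reach is approached as far as the arm can. OPENING is the finger opening in m, set as the command begins (- or left out keeps the last). The fingers move at their own pace and stop on an object; FORCE is the grip in N (left out, the last holds). Time passes only in rows, so rows that do not move let the fingers close. It prints the time, the measured TCP pose, the force, the opening and the grip force at its end. Input that does not fit is refused with a message, and nothing moves.
- env.observe(): the state, without advancing time (a new reading comes with each control period).
- env.camera(name): name is "scene" or "side" or "wrist"; returns a dict with "color" (480x640x3 uint8, blue, green, red), "range_z" (480x640 float32, m along the optical axis (not along the pixel's ray), 0 where there is no reading), "camera_matrix" (3x3 intrinsics, pixels), "k1" (the pictures are not rectified: a ray, as slopes to the right and down, at radius r is drawn at 1 + k1 r^2 times it, then the intrinsics apply), "R" (3x3) and "t" (3): a world point X has camera coordinates R X + t. Camera axes: x right, y down, z forward; pixel columns grow to the right and rows downward; lengths in m; the calibration is good to about 2 mm. A picture is of the moment at which its call begins.
- env.hand_in(): hands the job in; it is judged then, once.
The state is a dict: "t": time; "joint_positions": joint angles; "qvel": joint speeds; "tau": joint torques, N m; "ee_pos": TCP position; "tool_rot": TCP orientation; "contact_force": force on the tool from outside, world axes, zero at the start; "torque": the same for the moment, N m; "finger_gap": finger opening in m; "finger_force": force on a finger pad.
Only numpy, scipy, OpenCV 4.12 (cv2) and the standard library are available. Lean on these libraries where they do the work, as an engineer would, in place of code of your own. Each camera call takes 0.05 s, during which the arm holds its last target. There are 200 camera calls.

TASK

The three grey spring mounts look alike but have different springs. Starting with the one nearest the blue bays and working away from them, press each plunger well down (past half of its travel) where the mount stands and feel how stiff it is; then slide the mounts across the plate, without lifting them, squarely home against the back wall of the bays: the softest in the bay with the green tag, the middle one yellow, the stiffest red. Leave the carton and the plaster model where they are.

Things in the scene. Friction and masses are not known exactly. Their poses are not given: they have to be found in the camera images.
- plate: Fixed bright metal plate flat on the table, 300 mm (its x) by 545 mm (its y) by 5 mm thick. Origin on its underside; it spans x -150..150, y -260..285 mm from there. At its left (+y) end a blue fence forms three bays side by side, centred at x = -90, 0 and +90 mm, open towards -y. Mounts, carton and plaster model stand on it right of the bays.
- fence (a point): Point on the plate's top (z = 5 mm) at the foot of the fence's back wall, inner face, middle bay; axes as the plate's, at plate x = 0, y = 255 mm. Bays are 86 mm wide between 4 mm thick side walls, 22 mm high, that reach 60 mm out (-y) from the back wall; back wall 26 mm high. A mount fully home has its centre 36 mm from the back wall and sticks 12 mm out.
- tag_green: Fixed green plastic block 60 x 16 x 36 mm on the plate just behind the back wall of one bay, on that bay's centre line; it marks the bay for the softest mount. Which of the three bays it marks varies. Origin at the centre of its underside, axes parallel to the plate's: a mount fully home in this bay has its centre at x = 0, y = -53 mm from here.
- tag_yellow: Fixed yellow plastic block 60 x 16 x 36 mm on the plate just behind the back wall of one bay, on that bay's centre line; it marks the bay for the middle mount. Which of the three bays it marks varies. Origin at the centre of its underside, axes parallel to the plate's: a mount fully home in this bay has its centre at x = 0, y = -53 mm from here.
- tag_red: Fixed red plastic block 60 x 16 x 36 mm on the plate just behind the back wall of one bay, on that bay's centre line; it marks the bay for the stiffest mount. Which of the three bays it marks varies. Origin at the centre of its underside, axes parallel to the plate's: a mount fully home in this bay has its centre at x = 0, y = -53 mm from here.
- mount_1: Loose spring mount, one of three alike: square grey foot 72 x 72 mm, 26 mm high, on it a dark round housing 36 mm wide up to 46 mm, then a black plunger 28 mm wide, flat top at 66 mm. 0.25 to 0.5 kg. Origin at the centre of the underside, x and y square to the foot's sides. Its spring is soft, middling or stiff: only felt, not seen; the number in the name says nothing of it.
- plunger_1 (a joint): Depth to which the plunger of mount_1 is pressed down, in m: 0 = up, 0.012 = bottomed. A linear spring pushes it back: to 8 mm depth takes about 3 N in the softest mount, 7.5 N in the middle one and 14 N in the stiffest.
- mount_2: Loose spring mount, one of three alike: square grey foot 72 x 72 mm, 26 mm high, on it a dark round housing 36 mm wide up to 46 mm, then a black plunger 28 mm wide, flat top at 66 mm. 0.25 to 0.5 kg. Origin at the centre of the underside, x and y square to the foot's sides. Its spring is soft, middling or stiff: only felt, not seen; the number in the name says nothing of it.
- plunger_2 (a joint): Depth to which the plunger of mount_2 is pressed down, in m: 0 = up, 0.012 = bottomed. A linear spring pushes it back: to 8 mm depth takes about 3 N in the softest mount, 7.5 N in the middle one and 14 N in the stiffest.
- mount_3: Loose spring mount, one of three alike: square grey foot 72 x 72 mm, 26 mm high, on it a dark round housing 36 mm wide up to 46 mm, then a black plunger 28 mm wide, flat top at 66 mm. 0.25 to 0.5 kg. Origin at the centre of the underside, x and y square to the foot's sides. Its spring is soft, middling or stiff: only felt, not seen; the number in the name says nothing of it.
- plunger_3 (a joint): Depth to which the plunger of mount_3 is pressed down, in m: 0 = up, 0.012 = bottomed. A linear spring pushes it back: to 8 mm depth takes about 3 N in the softest mount, 7.5 N in the middle one and 14 N in the stiffest.
- carton: Closed loose tan carton 50 (x) x 70 (y) x 30 mm high standing in the far part of the plate; a bystander. Origin at the centre of its underside.
- plaster_model: Loose cream plaster tooth model 55 (x) x 68 (y) x 28 mm high standing in the near right part of the plate; a bystander. Origin at the centre of its underside.

How it is judged:
By the outcome, as a careful person would: the job done as asked, in the order asked, and still so for the second after the job is handed in, with the robot touching nothing.
It also fails if it takes over 72 s, if anything falls off the work surface, if the arm or the gripper's body presses on something with over 40 N, if the wrist force passes 120 N, or if a joint passes its speed limit or range.

## Working session

There is one attempt and no reset: what is moved stays moved. The work goes in short steps, Python scripts to look and compute and a shell command to move; the robot and the scene stay as the last step left them, time stands still between calls to the robot, and variables do not carry over. Pictures are saved under pics/ and viewed, at most 10 in all, crops included, and the job is handed in when it is done.

```bash
ls; mkdir -p pics; python3 - <<'E'
from rig import env
import cv2
s=env.observe()
print(s, env.tcp_to_grasp)
for n in ("scene","side"):
    c=env.camera(n); cv2.imwrite(f"pics/{n}0.png",c["color"]); print(n,c["camera_matrix"],c["k1"],c["R"],c["t"])
E
```

```text
drive.py
pics
rig.py
{'t': 0.0, 'joint_positions': array([-1.35881729e+00,  1.16451118e-01,  1.44230325e+00,  3.00613681e-05,
        1.58397825e+00, -3.78070959e-02]), 'qvel': array([-0.00015267, -0.00068074,  0.00086984, -0.00037565,  0.00158031,
        0.00171743]), 'tau': array([-1.49390330e-04, -7.31987929e+01, -6.32493353e+01, -2.15763762e-04,
        6.25050612e-03,  1.22382377e-05]), 'ee_pos': array([ 0.16681062, -0.65385613,  0.23056209]), 'tool_rot': array([-5.69126906e-04,  9.92210808e-01,  1.24568803e-01, -3.46019853e-05]), 'contact_force': array([-0.05352777, -0.34501591, -0.34308611]), 'torque': array([ 0.00753848, -0.0620887 , -0.02210897]), 'finger_force': 0.0, 'finger_gap': 0.08529121888799755} 0.0187
scene [[600.48846657   0.         311.91849322]
 [  0.         600.48846657 239.00779263]
 [  0.           0.           1.        ]] -0.07521364569473427 [[-0.70239491 -0.71163007  0.01496793]
 [-0.38614836  0.36330343 -0.84787975]
 [ 0.59793882 -0.60132626 -0.52997726]] [0.45318153 0.2338397  0.77867083]
side [[546.75463738   0.         313.21344139]
 [  0.         546.75463738 239.26527947]
 [  0.           0.           1.        ]] 0.009168544522683317 [[-0.50369518  0.86383302  0.00914752]
 [ 0.66144182  0.3924502  -0.6391225 ]
 [-0.55568506 -0.31587237 -0.76905055]] [ 0.18106805 -0.35543532  1.54143672]
```
View pics/scene0.png

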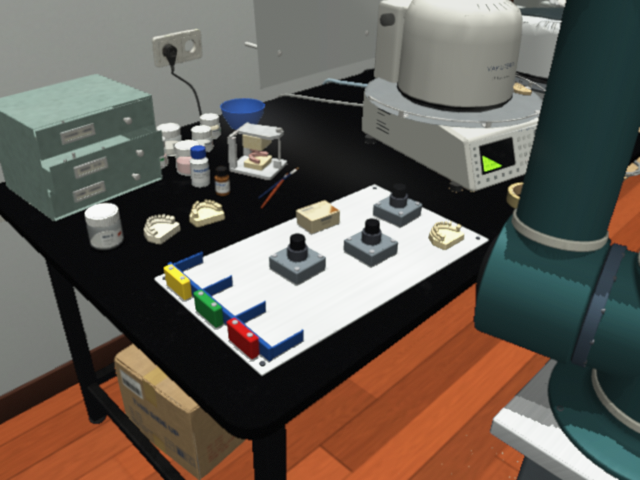

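View pics/side0.png

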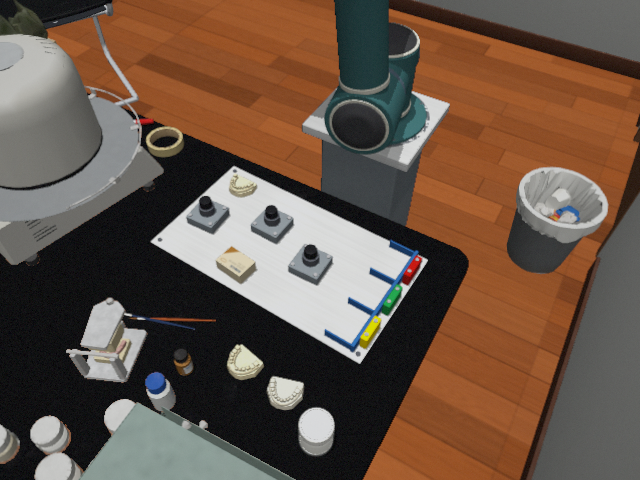

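The two views show the plate with the red bay nearest the robot, then green, then yellow. In the scene view the tags are at (242,338), (208,308) and (178,282), and the plungers at (297,240), (372,226) and (399,190). In the side view the plungers are at (311,250), (271,212) and (206,203).

```bash
cat > h.py <<'E'
import numpy as np, cv2
from rig import env
def slopes(c,uv):
    K=c["camera_matrix"]; uv=np.asarray(uv,float).reshape(-1,2)
    d=(uv-K[:2,2])/[K[0,0],K[1,1]]; s=d.copy()
    for _ in range(8): s=d/(1+c["k1"]*(s**2).sum(1,keepdims=True))
    return np.c_[s,np.ones(len(s))]
def rays(c,uv): return -c["R"].T@c["t"], slopes(c,uv)@c["R"]
def plane(c,uv,z):
    o,d=rays(c,uv); return o+d*((z-o[2])/d[:,2])[:,None]
def cross(c1,p1,c2,p2):
    o1,d1=rays(c1,p1);o2,d2=rays(c2,p2);out=[]
    for a,b in zip(d1,d2):
        s=np.linalg.lstsq(np.c_[a,-b],o2-o1,rcond=None)[0]
        q1,q2=o1+a*s[0],o2+b*s[1]; out.append([*((q1+q2)/2),np.linalg.norm(q1-q2)])
    return np.array(out)
def cloud(c):
    v,u=np.mgrid[:480,:640]; s=slopes(c,np.c_[u.ravel(),v.ravel()])
    P=(s*c["range_z"].reshape(-1,1)-c["t"])@c["R"]; return P.reshape(480,640,3)
E
python3 - <<'E'
from h import *
np.set_printoptions(precision=4,suppress=True)
C={n:env.camera(n) for n in("scene","side")}
cen={}
for n,c in C.items():
    hsv=cv2.cvtColor(c["color"],cv2.COLOR_BGR2HSV); P=cloud(c); ok=c["range_z"]>0
    H,S,V=cv2.split(hsv)
    print(n)
    box=(P[...,0]>.25)&(P[...,0]<1.1)&(abs(P[...,1])<.7)&ok
    near=box&(P[...,2]>-.01)&(P[...,2]<.1)
    wm=((V>170)&(S<50)&near).astype(np.uint8)
    wm=cv2.morphologyEx(wm,cv2.MORPH_CLOSE,np.ones((9,9)))
    cs=max(cv2.findContours(wm,cv2.RETR_EXTERNAL,cv2.CHAIN_APPROX_NONE)[0],key=cv2.contourArea)
    q=plane(c,cs.reshape(-1,2),.005)[:,:2].astype(np.float32)
    print(" plate",cv2.minAreaRect(q),"z",np.median(P[wm>0][:,2]))
    pl=cv2.fillPoly(np.zeros((480,640),np.uint8),[cv2.convexHull(cs)],1)
    pl=cv2.dilate(pl,np.ones((25,25)))
    for nm,lo,hi in(("y",22,34),("g",45,80),("r",0,8),("b",100,125)):
        m=((H>=lo)&(H<=hi)&(S>150)&(V>60)&(pl>0)&near).astype(np.uint8)
        if nm=='b':
            q=P[m>0]; q=q[q[:,2]>.012]; print(" fence",len(q),cv2.minAreaRect(q[:,:2].astype(np.float32)),q[:,2].max());continue
        k,l,st,ce=cv2.connectedComponentsWithStats(m); i=1+st[1:,4].argmax()
        q=P[l==i]; t=q[q[:,2]>np.percentile(q[:,2],95)-.004]
        print(" tag",nm,st[i,4],"top",t.mean(0),len(t),cv2.minAreaRect(t[:,:2].astype(np.float32)))
        cen[n,nm]=ce[i]
    # plungers: dark tall
    m=((V<60)&(P[...,2]>.055)&(P[...,2]<.085)&box&(pl>0)).astype(np.uint8)
    k,l,st,ce=cv2.connectedComponentsWithStats(m)
    for i in range(1,k):
        if st[i,4]<30: continue
        q=P[l==i]; zt=np.percentile(q[:,2],90); t=q[q[:,2]>zt-.004]
        print(" plunger",ce[i],st[i,4],"top",t[:,:2].min(0)/2+t[:,:2].max(0)/2,zt)
        cxy=t[:,:2].mean(0)
        f=(np.hypot(P[...,0]-cxy[0],P[...,1]-cxy[1])<.06)&(abs(P[...,2]-.031)<.003)&ok&near
        q=P[f][:,:2].astype(np.float32); print("   foot",len(q),cv2.minAreaRect(q))
    m=((P[...,2]>.02)&(P[...,2]<.05)&box&(H>10)&(H<30)&(S>40)&(V>100)&(cv2.erode(pl,np.ones((25,25)))>0)).astype(np.uint8)
    k,l,st,ce=cv2.connectedComponentsWithStats(m)
    for i in range(1,k):
        if st[i,4]>60: q=P[l==i]; print(" other",ce[i],st[i,4],q.min(0),q.max(0),cv2.minAreaRect(q[:,:2].astype(np.float32)))
for k in"ygr": print(k,cross(C["scene"],cen["scene",k],C["side"],cen["side",k]))
E
```

```text
scene
 plate ((0.5607337355613708, 0.04485440254211426), (0.5469696521759033, 0.32010889053344727), 87.1037368774414) z 0.006668434568124515
 tag y 502 top [0.6504 0.3034 0.0417] 152 ((0.6529021859169006, 0.302080899477005), (0.015049412846565247, 0.06111302226781845), 87.31642150878906)
 tag g 545 top [0.5601 0.3076 0.0417] 186 ((0.5639369487762451, 0.3064294755458832), (0.013830757699906826, 0.06262101978063583), 87.43112182617188)
 tag r 631 top [0.4697 0.3128 0.0415] 201 ((0.47208040952682495, 0.3115440011024475), (0.012835015542805195, 0.05860203877091408), 87.40686798095703)
 fence 1231 ((0.5621373653411865, 0.26402944326400757), (0.0690280944108963, 0.28347089886665344), 86.35579681396484) 0.0391021578403243
 plunger [398.6805 190.1479] 169 top [ 0.5665 -0.1592] 0.07208409216845367
   foot 442 ((0.5661824345588684, -0.15893802046775818), (0.07552468776702881, 0.07467074692249298), 2.0750069618225098)
 plunger [371.7135 226.0292] 171 top [ 0.5113 -0.0143] 0.07137312030060589
   foot 573 ((0.5136846303939819, -0.016230441629886627), (0.07431307435035706, 0.07344363629817963), 87
[... 2042 characters left out ...]
072003073990345), 1.1761261224746704)
 other [239.7083 185.8333] 168 [ 0.4326 -0.1805  0.0201] [ 0.4737 -0.1234  0.0347] ((0.4532444179058075, -0.15184985101222992), (0.04109887778759003, 0.057101376354694366), 0.3128929138183594)
 other [235.5243 262.2901] 679 [ 0.6228 -0.0591  0.0201] [0.6816 0.0164 0.041 ] ((0.6526497006416321, -0.020983625203371048), (0.07209890335798264, 0.05049910768866539), 80.9506607055664)
 other [369.774  332.4576] 177 [0.6215 0.2886 0.0201] [0.6859 0.3092 0.0434] ((0.6538472771644592, 0.2990666925907135), (0.019669916480779648, 0.0637202039361), 86.39468383789062)
y [[0.6554 0.2995 0.0222 0.0004]]
g [[0.5655 0.3038 0.0221 0.0001]]
r [[0.4749 0.3088 0.021  0.0002]]
```

Everything agrees with the given sizes. The plate is yawed about -3°, and the bays are red/green/yellow from near to far. The mounts are A (0.568, 0.115), B (0.514, -0.016) and C (0.566, -0.159), with tops at z≈0.071. Next I'll turn the tool square to the plate, shut the fingers and go to A.

Careful with the scale: shifts go in units of 50 mm and turns go in units of 0.1 rad. That gives: -0.055 m is -1.1, 0.025 m is 0.5, 0.153 rad is 1.53.

```bash
python3 drive.py '[[[0,0,0,0,0,1.5],[0,0,0,0,0,1.53],[0.5,-1.1,0,0,0,0],[0.5,-1.1,0,0,0,0],[0.5,-1.1,0,0,0,0]]]' 0 40; python3 drive.py '[[[0.5,-1.1,0,0,0,0],[0.5,-1.1,0,0,0,0],[0.5,-1.1,0,0,0,0],[0.5,-1.1,0,0,0,0],[0.5,-1.1,0,0,0,0]]]'; python3 drive.py '[[[0.5,-1.1,0,0,0,0],[0.5,-1.1,0,0,0,0],[0.5,-1.1,0,0,0,0],[0.5,-1.1,0,0,0,0],[0,0,0,0,0,0]]]'
cat > st.py <<'E'
import sys
from h import *
from scipy.spatial.transform import Rotation as R
s=env.observe(); w,x,y,z=s["tool_rot"]; M=R.from_quat([x,y,z,w]).as_matrix()
print("t",s["t"],"pos",s["ee_pos"].round(4),"xaxis",M[:,0].round(4),"z",M[:,2].round(4),"F",s["contact_force"].round(2),"gap",round(s["finger_gap"],4))
for a in sys.argv[1:]:
    g=np.array(eval(a)); print("to",a,(M.T@(g-s["ee_pos"])).round(4))
E
python3 st.py '(.5675,.1152,.085)'
```

```text
t: 0.82
ee_pos: [0.251, -0.4916, 0.231]
tool_rot: [-0.0, 1.0, -0.027, 0.0]
contact_force: [0.6, 0.5, 0.2]
finger_gap: 0.0003
finger_force: 0.0
t: 1.45
ee_pos: [0.3904, -0.2235, 0.2314]
tool_rot: [0.0, 1.0, -0.027, 0.0]
contact_force: [0.7, -0.6, 0.5]
finger_gap: -0.0001
finger_force: 0.0
t: 2.08
ee_pos: [0.5024, -0.0077, 0.2308]
tool_rot: [-0.0, 1.0, -0.024, -0.0]
contact_force: [-0.3, -0.1, 0.8]
finger_gap: -0.0002
finger_force: 0.0
t 2.075 pos [ 0.5024 -0.0077  0.2308] xaxis [ 9.988e-01 -4.850e-02 -9.000e-04] z [-9.e-04  6.e-04 -1.e+00] F [-0.27 -0.08  0.79] gap -0.0002
to (.5675,.1152,.085) [ 0.0592 -0.1259  0.1458]
```

```bash
python3 drive.py '[[[0.4,-0.84,0,0,0,0],[0.4,-0.84,0,0,0,0],[0.38,-0.84,0.4,0,0,0],[0,0,1,0,0,0],[0,0,1,0,0,0]]]'>/dev/null; python3 drive.py '[[[0,0,0.48,0,0,0],[0,0,0,0,0,0],[0,0,0,0,0,0]]]'>/dev/null;  python3 st.py '(.5675,.1152,.071)'; python3 - <<'E'
from h import *
c=env.camera("wrist"); cv2.imwrite("pics/w1.png",c["color"])
c=env.camera("side"); cv2.imwrite("pics/s1.png",cv2.resize(c["color"][150:300,220:420],None,fx=3,fy=3))
E
```

```text
t 3.075 pos [0.5677 0.1113 0.0888] xaxis [ 0.9986 -0.0537  0.0015] z [ 1.5e-03  1.0e-04 -1.0e+00] F [ 0.49 -0.19 -0.15] gap 0.0002
to (.5675,.1152,.071) [-0.0005 -0.0038  0.0178]
```

View pics/s1.png

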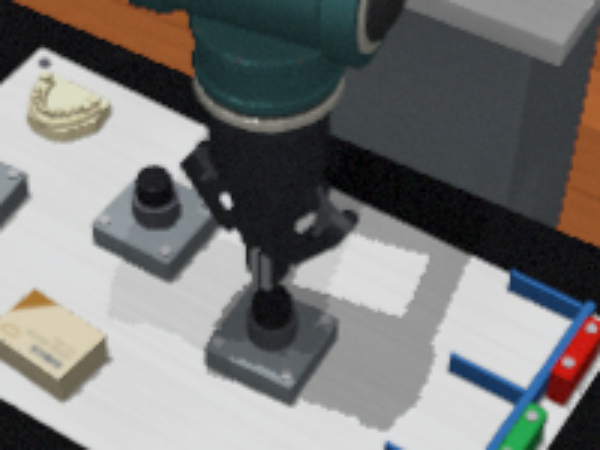

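The shut fingertips stand over plunger A, at crop (268,285). I'll correct 4 mm in y and press in small steps.

Scaled: 0.01 m is 0.2, -0.0038 m is -0.076.

```bash
python3 drive.py '[[[0,-0.076,0,0,0,0],[0,0,0.2,0,0,0],[0,0,0,0,0,0]]]'>/dev/null; python3 st.py; for i in 1; do python3 drive.py '[[[0,0,0.16,0,0,0],[0,0,0.04,0,0,0],[0,0,0,0,0,0],[0,0,0,0,0,0]]]'>/dev/null; python3 st.py;  python3 drive.py '[[[0,0,0.06,0,0,0],[0,0,0,0,0,0],[0,0,0,0,0,0]]]'>/dev/null; python3 st.py; python3 drive.py '[[[0,0,0.06,0,0,0],[0,0,0,0,0,0],[0,0,0,0,0,0]]]'>/dev/null; python3 st.py; done
```

```text
t 3.55 pos [0.5668 0.1155 0.0762] xaxis [ 0.9986 -0.053  -0.0015] z [-1.5e-03 -3.0e-04 -1.0e+00] F [ 0.55 -0.47 -0.63] gap 0.0003
t 4.05 pos [0.5674 0.1155 0.0675] xaxis [ 0.9986 -0.0532  0.    ] z [ 0.  0. -1.] F [-1.16  0.36  3.12] gap 0.0
t 4.425 pos [0.5674 0.1155 0.0645] xaxis [ 9.986e-01 -5.320e-02  3.000e-04] z [ 3.e-04  0.e+00 -1.e+00] F [-1.14  0.86  5.99] gap 0.0004
t 4.8 pos [0.5675 0.1155 0.0617] xaxis [ 9.986e-01 -5.320e-02  3.000e-04] z [ 3.e-04  1.e-04 -1.e+00] F [-2.83 -0.7   8.53] gap -0.0001
```

A gives about 0.94 N/mm and was pressed 9 mm, so it is the middle one. Next is B.

Scaled: -0.03 m is -0.6, -0.016 m is -0.32.

```bash
python3 drive.py '[[[0,0,-0.6,0,0,0],[0,0,-0.1,0,0,0],[-0.32,0.9,0,0,0,0],[-0.3,0.9,0,0,0,0],[-0.31,0.88,0,0,0,0]]]'>/dev/null; python3 drive.py '[[[0,0,0,0,0,0],[0,0,0,0,0,0]]]' >/dev/null; python3 st.py '(.5142,-.016,.0755)'
```

```text
t 5.675 pos [ 0.5138 -0.0156  0.0959] xaxis [ 9.986e-01 -5.370e-02 -2.000e-04] z [-1.e-04  2.e-04 -1.e+00] F [ 0.92 -0.31  0.71] gap -0.0001
to (.5142,-.016,.0755) [0.0004 0.0004 0.0204]
```

Scaled: 0.02 m is 0.4, 0.008 m is 0.16.

```bash
python3 drive.py '[[[0,0,0.4,0,0,0],[0,0,0.16,0,0,0],[0,0,0,0,0,0],[0,0,0,0,0,0]]]'>/dev/null; python3 st.py;  python3 drive.py '[[[0,0,0.06,0,0,0],[0,0,0,0,0,0],[0,0,0,0,0,0]]]'>/dev/null; python3 st.py; python3 drive.py '[[[0,0,0.06,0,0,0],[0,0,0,0,0,0],[0,0,0,0,0,0]]]'>/dev/null; python3 st.py
```

```text
t 6.175 pos [ 0.5139 -0.0156  0.0684] xaxis [ 9.986e-01 -5.280e-02 -1.000e-04] z [-1.e-04  0.e+00 -1.e+00] F [-0.16  0.41  0.34] gap -0.0002
t 6.55 pos [ 0.514  -0.0158  0.0656] xaxis [ 9.986e-01 -5.320e-02  7.000e-04] z [ 7.e-04  1.e-04 -1.e+00] F [0.6  0.46 2.22] gap 0.0002
t 6.925 pos [ 0.5139 -0.0158  0.0624] xaxis [ 9.986e-01 -5.320e-02  2.000e-04] z [ 2.e-04  0.e+00 -1.e+00] F [1.24 1.27 3.03] gap -0.0002
```

B is soft (3 N at 8.6 mm). Next is C.

Scaled: -0.034 m is -0.68, 0.047 m is 0.94.

```bash
python3 drive.py '[[[0,0,-0.68,0,0,0],[0.4,0.94,0,0,0,0],[0.4,0.94,0,0,0,0],[0.416,0.932,0,0,0,0],[0,0,0,0,0,0]]]'>/dev/null;python3 drive.py '[[[0,0,0,0,0,0]]]'>/dev/null;  python3 st.py '(.5672,-.1594,.068)'
```

```text
t 7.675 pos [ 0.5666 -0.1592  0.0958] xaxis [ 0.9986 -0.0537 -0.0012] z [-1.2e-03  5.0e-04 -1.0e+00] F [0.29 0.78 0.76] gap -0.0002
to (.5672,-.1594,.068) [0.0007 0.0002 0.0278]
```

Scaled: 0.02 m is 0.4, 0.008 m is 0.16.

```bash
python3 drive.py '[[[0,0,0.4,0,0,0],[0,0,0.16,0,0,0],[0,0,0,0,0,0],[0,0,0,0,0,0]]]'>/dev/null; python3 st.py;  python3 drive.py '[[[0,0,0.06,0,0,0],[0,0,0,0,0,0],[0,0,0,0,0,0]]]'>/dev/null; python3 st.py; python3 drive.py '[[[0,0,0.06,0,0,0],[0,0,0,0,0,0],[0,0,0,0,0,0]]]'>/dev/null; python3 st.py
```

```text
t 8.175 pos [ 0.5668 -0.1587  0.0683] xaxis [ 9.986e-01 -5.250e-02 -6.000e-04] z [-6.e-04  5.e-04 -1.e+00] F [-2.14  2.15  4.6 ] gap -0.0
t 8.55 pos [ 0.567  -0.1589  0.0658] xaxis [ 0.9986 -0.0527  0.    ] z [ 0.e+00  3.e-04 -1.e+00] F [-4.4   3.12  8.58] gap 0.0
t 8.925 pos [ 0.5671 -0.1589  0.0632] xaxis [ 9.986e-01 -5.260e-02  3.000e-04] z [ 3.e-04  2.e-04 -1.e+00] F [-6.25  3.64 13.23] gap -0.0002
```

C is the stiffest (13 N at 7.7 mm). So A goes to yellow, B to green and C to red. A goes first because it blocks B's way. I'll grip the round housing, above the foot.

Scaled: -0.04 m is -0.8, -0.055 m is -1.1.

```bash
python3 drive.py '[[[0,0,-0.8,0,0,0],[-0.06,-1.1,0,0,0,0],[-0.06,-1.1,0,0,0,0],[-0.06,-1.1,0,0,0,0],[-0.06,-1.1,0,0,0,0]]]' 0.06 40 >/dev/null;python3 drive.py '[[[-0.04,-1.06,0,0,0,0],[0,0,0,0,0,0],[0,0,0,0,0,0]]]'>/dev/null;  python3 st.py '(.5675,.1155,.034)'
python3 - <<'E'
from h import *
c=env.camera("wrist"); cv2.imwrite("pics/w2.png",c["color"])
E
```

```text
t 9.925 pos [0.5673 0.1139 0.102 ] xaxis [ 9.986e-01 -5.230e-02 -3.000e-04] z [-4.e-04 -4.e-04 -1.e+00] F [ 0.44 -0.91 -0.74] gap 0.0599
to (.5675,.1155,.034) [ 0.0001 -0.0016  0.068 ]
```

View pics/w2.png

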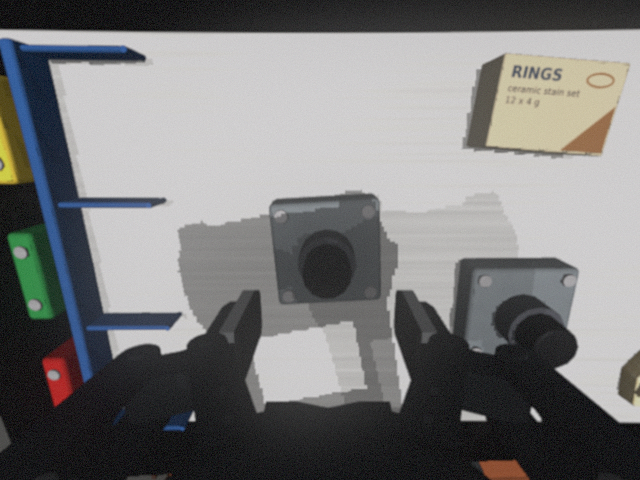

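The wrist view shows plunger A at (327,265), between the finger tips at about (255,295) and (400,295). It is aligned, so I'll descend and grip.

Scaled: 0.03 m is 0.6, 0.025 m is 0.5.

```bash
python3 drive.py '[[[0,-0.032,0.6,0,0,0],[0,0,0.5,0,0,0],[0,0,0.22,0,0,0],[0,0,0.04,0,0,0],[0,0,0,0,0,0]]]'>/dev/null;  python3 st.py; python3 drive.py '[[[0,0,0,0,0,0],[0,0,0,0,0,0],[0,0,0,0,0,0],[0,0,0,0,0,0]]]' 0.02 40; python3 st.py
```

```text
t 10.6 pos [0.5681 0.1153 0.0352] xaxis [ 9.986e-01 -5.360e-02  9.000e-04] z [ 9.e-04  1.e-04 -1.e+00] F [ 0.43 -0.58  0.87] gap 0.0602
t: 11.1
ee_pos: [0.5681, 0.1156, 0.0354]
tool_rot: [-0.0, 1.0, -0.027, 0.001]
contact_force: [-2.4, -0.8, 6.3]
finger_gap: 0.0333
finger_force: 39.4
t 11.1 pos [0.5681 0.1156 0.0354] xaxis [ 0.9986 -0.0531  0.0013] z [ 0.0013  0.     -1.    ] F [-2.42 -0.81  6.28] gap 0.0333
```

Gripped, with a slight downward preload. I'll slide A across to the yellow bay's line.

Scaled: 0.02 m is 0.4, -0.015 m is -0.3.

```bash
python3 drive.py '[[[0.4,-0.3,0,0,0,0],[0.4,-0.3,0,0,0,0],[0.4,-0.3,0,0,0,0],[0.32,-0.2,0,0,0,0],[0,0,0,0,0,0]]]'; python3 st.py '(.652,.2484,.0352)'
python3 - <<'E'
from h import *
for n in("scene","side"):
    c=env.camera(n); cv2.imwrite(f"pics/{n}3.png",c["color"])
a=cv2.imread("pics/scene3.png")[180:380,140:400]; b=cv2.imread("pics/side3.png")[180:380,230:490]
cv2.imwrite("pics/m3.png",cv2.resize(np.hstack([a,b]),None,fx=1.53,fy=1.53))
c=env.camera("wrist"); cv2.imwrite("pics/w3.png",c["color"])
E
```

```text
t: 11.72
ee_pos: [0.6481, 0.1673, 0.0355]
tool_rot: [-0.0, 1.0, -0.026, 0.001]
contact_force: [3.3, 2.8, 4.8]
finger_gap: 0.0333
finger_force: 40.5
t 11.725 pos [0.6481 0.1673 0.0355] xaxis [ 0.9986 -0.0527  0.0026] z [ 2.6e-03  8.0e-04 -1.0e+00] F [3.35 2.81 4.75] gap 0.0333
to (.652,.2484,.0352) [-0.0004 -0.0812  0.0003]
```

View pics/w3.png

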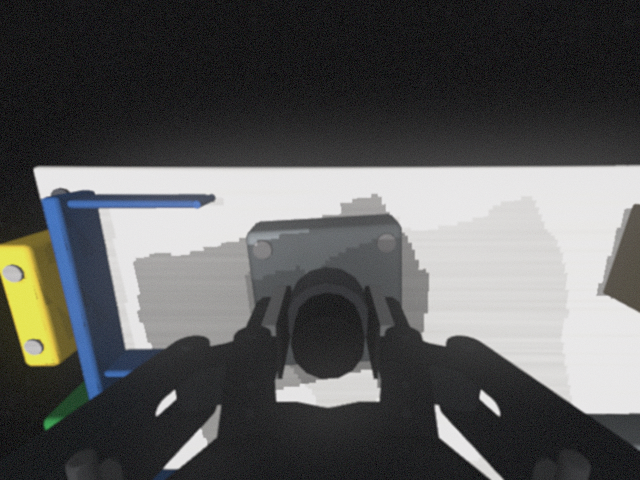

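The wrist view shows A held, with its foot's far edge running from (258,224) to (390,215). That is about 3° counter-clockwise to the plate. I'll turn it 3° and slide it into the bay.

```bash
python3 drive.py '[[[0,0,0,0,0,0.55],[0,-0.4,0,0,0,0],[0,-0.4,0,0,0,0],[0,-0.4,0,0,0,0],[0,0,0,0,0,0]]]'; python3 st.py '(.652,.2484,.0352)'
```

```text
t: 12.5
ee_pos: [0.6533, 0.2275, 0.0354]
tool_rot: [-0.001, 0.999, -0.054, 0.001]
contact_force: [0.7, 5.0, 6.1]
finger_gap: 0.0333
finger_force: 40.7
t 12.5 pos [0.6533 0.2275 0.0354] xaxis [ 0.9942 -0.1071  0.0014] z [ 0.0016  0.0012 -1.    ] F [0.69 5.03 6.09] gap 0.0333
to (.652,.2484,.0352) [-0.0035 -0.0207  0.0003]
```

Scaled: -0.01 m is -0.2, -0.008 m is -0.16.

```bash
python3 drive.py '[[[-0.04,-0.2,0,0,0,0],[-0.02,-0.16,0,0,0,0],[0,0,0,0,0,0]]]' >/dev/null; python3 st.py '(.652,.2484,.0352)'; python3 drive.py '[[[0,-0.06,0,0,0,0],[0,0,0,0,0,0]]]' >/dev/null; python3 st.py;  python3 drive.py '[[[0,-0.06,0,0,0,0],[0,0,0,0,0,0]]]' >/dev/null; python3 st.py
```

```text
t 12.875 pos [0.6521 0.2446 0.0354] xaxis [ 0.9942 -0.1077  0.0012] z [ 1.2e-03  3.0e-04 -1.0e+00] F [0.35 1.35 6.79] gap 0.0334
to (.652,.2484,.0352) [-0.0005 -0.0038  0.0002]
t 13.125 pos [0.6525 0.2468 0.0354] xaxis [ 0.9941 -0.108   0.0011] z [ 1.1e-03 -6.0e-04 -1.0e+00] F [ 0.47 -2.61  7.4 ] gap 0.0334
t 13.375 pos [0.6526 0.2482 0.0354] xaxis [ 9.941e-01 -1.086e-01  2.000e-04] z [-1.0e-04 -3.4e-03 -1.0e+00] F [ -4.84 -16.49  11.04] gap 0.0335
```

It met the wall at y≈0.248, where predicted. I'll release slightly, rise, and look.

Scaled: 0.001 m is 0.02.

```bash
python3 drive.py '[[[0,0,0,0,0,0],[0,0.02,0,0,0,0]]]' 0.05 >/dev/null; python3 st.py; python3 drive.py '[[[0,0,-0.8,0,0,0],[0,0,-0.8,0,0,-0.55],[0,0.6,-0.6,0,0,0],[0,0.6,0,0,0,0],[0,0,0,0,0,0]]]' 0.06 >/dev/null; python3 drive.py '[[[0,0,0,0,0,0]]]' >/dev/null; python3 st.py '(.5142,-.016,.103)'
python3 - <<'E'
from h import *
c=env.camera("wrist"); cv2.imwrite("pics/w4.png",c["color"])
E
```

```text
t 13.625 pos [0.6522 0.2492 0.0343] xaxis [ 9.942e-01 -1.080e-01 -2.000e-04] z [-2.e-04  1.e-04 -1.e+00] F [-0.73  0.2  -0.59] gap 0.05
t 14.375 pos [0.6491 0.1897 0.144 ] xaxis [ 9.986e-01 -5.330e-02 -5.000e-04] z [-5.e-04  2.e-04 -1.e+00] F [-0.7   1.01  0.27] gap 0.0599
to (.5142,-.016,.103) [-0.1237  0.2126  0.041 ]
```

View pics/w4.png

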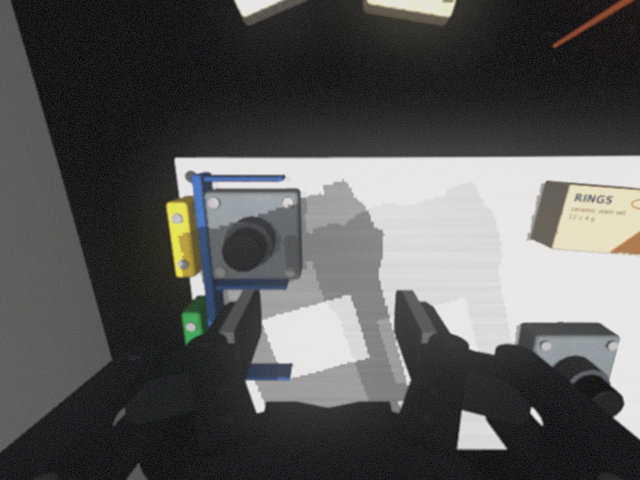

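A sits flush against the back wall of the yellow bay, with its foot at (210–300, 190–280) and square. Now to B.

Scaled: 0.0536 m is 1.072, 0.053 m is 1.06.

```bash
python3 drive.py '[[[-0.62,1.06,0,0,0,0],[-0.62,1.06,0,0,0,0],[-0.62,1.06,0,0,0,0],[-0.614,1.072,0.4,0,0,0],[0,0,0.4,0,0,0]]]' 0.06 >/dev/null;  python3 drive.py '[[[0,0,0,0,0,0],[0,0,0,0,0,0]]]' >/dev/null; python3 st.py '(.5142,-.016,.0345)'
```

```text
t 15.3 pos [ 0.5165 -0.0134  0.1055] xaxis [ 9.987e-01 -5.180e-02  1.000e-04] z [ 1.e-04  2.e-04 -1.e+00] F [-0.28 -0.4  -0.07] gap 0.0599
to (.5142,-.016,.0345) [-0.0021  0.0027  0.071 ]
```

Scaled: 0.03 m is 0.6, 0.009 m is 0.18.

```bash
python3 drive.py '[[[-0.04,0.054,0.6,0,0,0],[0,0,0.6,0,0,0],[0,0,0.18,0,0,0],[0,0,0.04,0,0,0],[0,0,0,0,0,0]]]'>/dev/null;  python3 st.py; python3 drive.py '[[[0,0,0,0,0,0],[0,0,0,0,0,0],[0,0,0,0,0,0]]]' 0.02 40; python3 st.py '(.5622,.16,.0345)' '(.5622,.2528,.0345)'
```

```text
t 15.925 pos [ 0.5142 -0.0169  0.0352] xaxis [ 0.9986 -0.0528  0.0013] z [ 1.3e-03 -1.0e-04 -1.0e+00] F [0.37 0.52 0.11] gap 0.0597
t: 16.3
ee_pos: [0.514, -0.0171, 0.0351]
tool_rot: [-0.0, 1.0, -0.027, 0.001]
contact_force: [-2.4, 1.2, 5.5]
finger_gap: 0.0336
finger_force: 39.4
t 16.3 pos [ 0.514  -0.0171  0.0351] xaxis [ 0.9986 -0.0533  0.0013] z [ 0.0013 -0.     -1.    ] F [-2.36  1.19  5.51] gap 0.0336
to (.5622,.16,.0345) [ 0.0387 -0.1794  0.0007]
to (.5622,.2528,.0345) [ 0.0337 -0.2721  0.0007]
```

Scaled: -0.03 m is -0.6, 0.007 m is 0.14.

```bash
python3 drive.py '[[[0.14,-0.6,0,0,0,0],[0.14,-0.6,0,0,0,0],[0.14,-0.6,0,0,0,0],[0.14,-0.6,0,0,0,0],[0.114,-0.6,0,0,0,0]]]' ; python3 drive.py '[[[0,0,0,0,0,0],[0,0,0,0,0,0]]]' >/dev/null;  python3 st.py '(.5622,.2528,.0345)'
python3 - <<'E'
from h import *
c=env.camera("wrist"); cv2.imwrite("pics/w5.png",c["color"])
E
```

```text
t: 16.92
ee_pos: [0.5559, 0.1315, 0.0352]
tool_rot: [0.0, 1.0, -0.027, 0.001]
contact_force: [-1.5, -6.7, 7.8]
finger_gap: 0.0336
finger_force: 39.6
t 17.175 pos [0.5559 0.1318 0.0352] xaxis [ 0.9986 -0.0524  0.0019] z [ 0.002   0.0012 -1.    ] F [1.35 4.77 4.79] gap 0.0332
to (.5622,.2528,.0345) [-0.     -0.1212  0.0009]
```

View pics/w5.png

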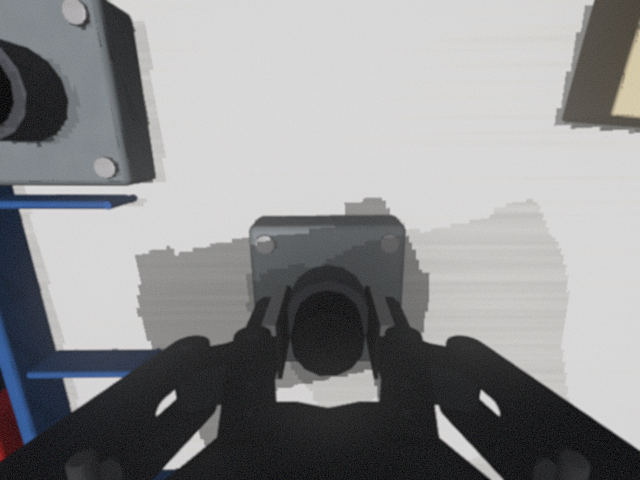

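B's foot is square to the tool, with its far edge from (258,217) to (395,217). The bay walls are at rows ~200 and ~362, either side of it. I'll slide it in.

Scaled: -0.025 m is -0.5, -0.016 m is -0.32.

```bash
python3 drive.py '[[[0,-0.5,0,0,0,0],[0,-0.5,0,0,0,0],[0,-0.5,0,0,0,0],[0,-0.5,0,0,0,0],[0,-0.32,0,0,0,0]]]' >/dev/null; python3 drive.py '[[[0,0,0,0,0,0]]]' >/dev/null; python3 st.py '(.5622,.2528,.0345)'; python3 drive.py '[[[0,-0.06,0,0,0,0],[0,0,0,0,0,0]]]' >/dev/null; python3 st.py;  python3 drive.py '[[[0,-0.06,0,0,0,0],[0,0,0,0,0,0]]]' >/dev/null; python3 st.py
```

```text
t 17.975 pos [0.562  0.2479 0.0352] xaxis [ 0.9986 -0.0524  0.0016] z [ 0.0017  0.0014 -1.    ] F [0.44 4.73 5.74] gap 0.0334
to (.5622,.2528,.0345) [-0.     -0.0049  0.0007]
t 18.225 pos [0.5621 0.2495 0.0352] xaxis [ 0.9986 -0.0532  0.0014] z [ 0.0014 -0.     -1.    ] F [-0.01 -1.42  6.14] gap 0.0333
t 18.475 pos [0.5623 0.2523 0.0352] xaxis [ 0.9986 -0.0534  0.0014] z [ 1.4e-03 -4.0e-04 -1.0e+00] F [-0.34 -2.84  8.01] gap 0.0331
```

Scaled: -0.002 m is -0.04.

```bash
python3 drive.py '[[[0,-0.04,0,0,0,0],[0,0,0,0,0,0]]]' >/dev/null; python3 st.py;  python3 drive.py '[[[0,-0.04,0,0,0,0],[0,0,0,0,0,0]]]' >/dev/null; python3 st.py
```

```text
t 18.725 pos [0.5621 0.2528 0.0351] xaxis [ 9.985e-01 -5.390e-02  4.000e-04] z [ 3.0e-04 -3.1e-03 -1.0e+00] F [ -3.7  -15.95  12.54] gap 0.0332
t 18.975 pos [0.5621 0.2531 0.0351] xaxis [ 9.985e-01 -5.430e-02 -3.000e-04] z [-7.0e-04 -6.5e-03 -1.0e+00] F [ -7.64 -32.65  18.17] gap 0.0336
```

```bash
python3 drive.py '[[[0,0,0,0,0,0],[0,0.04,0,0,0,0],[0,0,-0.8,0,0,0],[0,0,-0.7,0,0,0]]]' 0.05 >/dev/null; python3 st.py '(.567,-.1592,.105)'; python3 drive.py '[[[0.08,1.1,0,0,0,0],[0.08,1.1,0,0,0,0],[0.08,1.1,0,0,0,0],[0.08,1.1,0,0,0,0],[0.08,1.1,0,0,0,0]]]' 0.06 >/dev/null;  python3 drive.py '[[[0.08,1.1,0,0,0,0],[0.06,1.1,0,0,0,0],[0,0,0,0,0,0],[0,0,0,0,0,0]]]' >/dev/null; python3 st.py '(.567,-.1592,.0345)'
python3 - <<'E'
from h import *
c=env.camera("wrist"); cv2.imwrite("pics/w6.png",c["color"])
E
```

```text
t 19.475 pos [0.5616 0.2548 0.1101] xaxis [ 9.986e-01 -5.300e-02 -3.000e-04] z [-3.e-04  1.e-04 -1.e+00] F [ 0.33 -0.01  0.37] gap 0.05
to (.567,-.1592,.105) [0.0273 0.4131 0.005 ]
t 20.6 pos [ 0.5682 -0.1309  0.109 ] xaxis [ 9.986e-01 -5.360e-02 -1.000e-04] z [-1.e-04  4.e-04 -1.e+00] F [-0.83 -0.08  0.42] gap 0.0602
to (.567,-.1592,.0345) [0.0003 0.0284 0.0744]
```

View pics/w6.png

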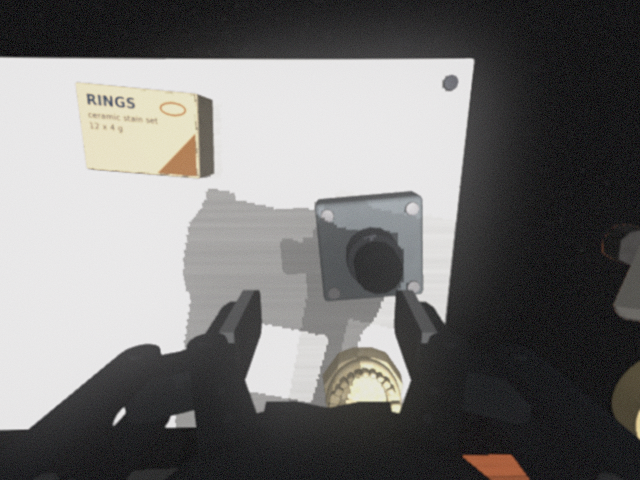

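C is at (375,262), with its foot turned about 4° to the plate (edge (316,201) to (421,193)). I'll turn the tool to match, grip, then turn back once clear.

Scaled: 0.0284 m is 0.568, 0.03 m is 0.6, -0.075 rad is -0.75.

```bash
python3 drive.py '[[[0,0.568,0,0,0,0],[0,0,0.6,0,0,-0.75],[0,0,0.6,0,0,0],[0,0,0.24,0,0,0],[0,0,0.04,0,0,0]]]'>/dev/null; python3 drive.py '[[[0,0,0,0,0,0]]]' >/dev/null;  python3 st.py '(.567,-.1592,.0345)'
```

```text
t 21.4 pos [ 0.5673 -0.1593  0.0361] xaxis [0.9998 0.0223 0.0012] z [ 1.2e-03 -4.0e-04 -1.0e+00] F [ 0.13 -0.35  0.51] gap 0.0602
to (.567,-.1592,.0345) [-0.0003 -0.0001  0.0016]
```

Scaled: 0.001 m is 0.02.

```bash
python3 drive.py '[[[0,0,0.02,0,0,0],[0,0,0,0,0,0],[0,0,0,0,0,0]]]' 0.02 40 ; python3 drive.py '[[[0,0,0,0,0,0.4],[0,0,0,0,0,0.35],[0,-0.5,0,0,0,0],[0,-0.5,0,0,0,0],[0,-0.5,0,0,0,0]]]' >/dev/null;python3 drive.py '[[[0,-0.5,0,0,0,0],[0,0,0,0,0,0]]]'>/dev/null; python3 st.py '(.472,.2578,.0345)'
```

```text
t: 21.78
ee_pos: [0.5672, -0.1596, 0.0351]
tool_rot: [0.0, 1.0, 0.011, 0.001]
contact_force: [-2.2, 1.6, 5.7]
finger_gap: 0.0336
finger_force: 39.6
t 22.65 pos [ 0.5727 -0.0581  0.0351] xaxis [ 0.9986 -0.0522  0.0017] z [ 1.7e-03  7.0e-04 -1.0e+00] F [1.38 5.74 6.31] gap 0.0331
to (.472,.2578,.0345) [-0.117  -0.3102  0.0007]
```

Scaled: -0.025 m is -0.5, -0.017 m is -0.34.

```bash
python3 drive.py '[[[-0.34,-0.5,0,0,0,0],[-0.34,-0.5,0,0,0,0],[-0.34,-0.5,0,0,0,0],[-0.34,-0.5,0,0,0,0],[-0.34,-0.5,0,0,0,0]]]' ; python3 drive.py '[[[-0.34,-0.5,0,0,0,0],[-0.3,-0.5,0,0,0,0],[0,-0.5,0,0,0,0],[0,0,0,0,0,0]]]'>/dev/null; python3 st.py '(.472,.2578,.0345)'
python3 - <<'E'
from h import *
c=env.camera("wrist"); cv2.imwrite("pics/w7.png",c["color"])
E
```

```text
t: 23.28
ee_pos: [0.4941, 0.0701, 0.0351]
tool_rot: [0.0, 1.0, -0.027, 0.001]
contact_force: [2.8, -5.9, 5.7]
finger_gap: 0.0335
finger_force: 41.0
t 23.775 pos [0.4662 0.1479 0.0351] xaxis [ 0.9987 -0.0518  0.0015] z [ 0.0015  0.0016 -1.    ] F [-0.76  6.53  6.75] gap 0.0333
to (.472,.2578,.0345) [ 1.0e-04 -1.1e-01  8.0e-04]
```

View pics/w7.png

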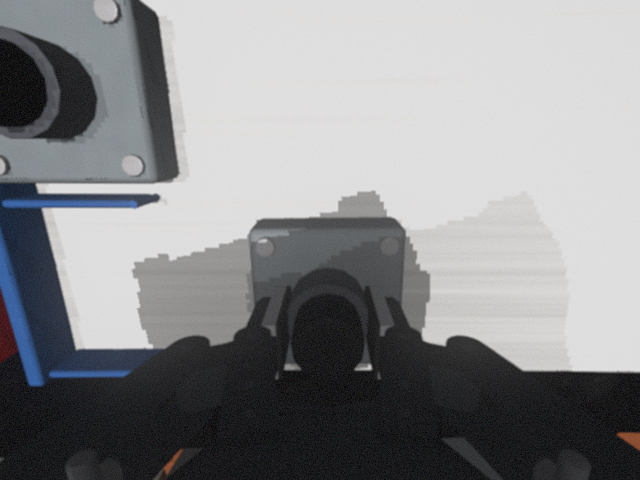

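C is square (edge row ~220, x 255–398) and in line with the red bay, whose walls are at rows ~200 and ~362. I'll slide it home.

Scaled: -0.025 m is -0.5, -0.006 m is -0.12.

```bash
python3 drive.py '[[[0,-0.5,0,0,0,0],[0,-0.5,0,0,0,0],[0,-0.5,0,0,0,0],[0,-0.5,0,0,0,0],[0,-0.12,0,0,0,0]]]' >/dev/null; python3 drive.py '[[[0,0,0,0,0,0]]]' >/dev/null; python3 st.py '(.472,.2578,.0345)'; python3 drive.py '[[[0,-0.06,0,0,0,0],[0,0,0,0,0,0]]]' >/dev/null; python3 st.py;  python3 drive.py '[[[0,-0.06,0,0,0,0],[0,0,0,0,0,0]]]' >/dev/null; python3 st.py
```

```text
t 24.575 pos [0.4722 0.2527 0.0351] xaxis [ 0.9986 -0.0528  0.0016] z [ 0.0016  0.0012 -1.    ] F [-0.23  4.58  7.48] gap 0.0333
to (.472,.2578,.0345) [-0.0005 -0.005   0.0006]
t 24.825 pos [0.4724 0.2548 0.0351] xaxis [ 0.9986 -0.0533  0.0014] z [ 1.4e-03 -2.0e-04 -1.0e+00] F [ 0.06 -2.9   8.99] gap 0.033
t 25.075 pos [0.4725 0.2573 0.0351] xaxis [ 0.9986 -0.0536  0.0011] z [ 0.001  -0.0012 -1.    ] F [-1.57 -8.61 11.19] gap 0.0332
```

Careful with the scale: shifts go in units of 50 mm and turns go in units of 0.1 rad. That gives: -0.003 m is -0.06.

```bash
python3 drive.py '[[[0,-0.06,0,0,0,0],[0,0,0,0,0,0]]]' >/dev/null; python3 st.py; python3 drive.py '[[[0,0,0,0,0,0],[0,0.04,0,0,0,0],[0,0,-0.8,0,0,0],[0,0.4,-1,0,0,0],[0,1,-0.6,0,0,0]]]' 0.05 >/dev/null;  python3 drive.py '[[[0.6,1,0,0,0,0],[0.6,1,0,0,0,0],[0,0,0,0,0,0],[0,0,0,0,0,0]]]'>/dev/null; python3 st.py
cat > chk.py <<'E'
from h import *
np.set_printoptions(precision=4,suppress=True)
g=np.array([.565,.3057]); a=np.radians(-3.05); ex=np.array([np.cos(a),np.sin(a)]); ey=np.array([-ex[1],ex[0]])
O=g-.272*ey
for n in("wrist","scene","side"):
    c=env.camera(n); P=cloud(c); ok=c["range_z"]>0; cv2.imwrite(f"pics/{n}9.png",c["color"])
    X=(P[...,:2]-O)@np.c_[ex,ey]
    H,S,V=cv2.split(cv2.cvtColor(c["color"],cv2.COLOR_BGR2HSV))
    print(n)
    for bx in(-.09,0,.09):
        m=ok&(abs(X[...,0]-bx)<.042)&(abs(X[...,1]-.215)<.06)&(abs(P[...,2]-.031)<.003)&(S<80)
        q=X[m].astype(np.float32)
        if len(q)<50: print(bx,len(q)); continue
        (cx,cy),wh,an=cv2.minAreaRect(q); print(bx,len(q),round(cx,4),round(cy,4),np.round(wh,4),round(an,2))
    if n!="wrist":
        m=((P[...,2]>.02)&(P[...,2]<.05)&ok&(H>10)&(H<30)&(S>40)&(V>100)&(abs(X[...,0])<.14)&(X[...,1]<.1)&(X[...,1]>-.26)).astype(np.uint8)
        k,l,st,ce=cv2.connectedComponentsWithStats(m)
        for i in range(1,k):
            if st[i,4]>60: q=P[l==i]; print(" other",ce[i],cv2.minAreaRect(q[:,:2].astype(np.float32)))
E
python3 chk.py
```

```text
t 25.325 pos [0.4723 0.2577 0.035 ] xaxis [ 9.985e-01 -5.410e-02 -3.000e-04] z [-7.0e-04 -6.8e-03 -1.0e+00] F [ -8.16 -34.79  22.14] gap 0.0332
t 26.45 pos [0.5226 0.0862 0.1539] xaxis [ 9.985e-01 -5.390e-02 -4.000e-04] z [-4.e-04  3.e-04 -1.e+00] F [-0.06 -0.2  -0.38] gap 0.0498
wrist
-0.09 4033 -0.0894 0.2248 [0.0826 0.0826] 0.79
0 5668 -0.0 0.2245 [0.0836 0.0823] 0.22
0.09 7702 0.0899 0.2243 [0.0819 0.0827] 0.35
scene
-0.09 957 -0.0916 0.2187 [0.0726 0.0723] 1.51
0 775 -0.0011 0.2189 [0.0732 0.0727] 0.62
0.09 639 0.09 0.2217 [0.083  0.0797] 87.12
 other [316.9374 214.5691] ((0.6500218510627747, -0.019519146531820297), (0.07271943986415863, 0.05491265282034874), 83.95113372802734)
 other [442.4523 230.0848] ((0.4470338523387909, -0.14962661266326904), (0.03958124294877052, 0.06347014755010605), 2.8722164630889893)
side
-0.09 521 -0.0892 0.2184 [0.074  0.0709] 0.36
0 595 0.002 0.2183 [0.0746 0.0706] 0.53
0.09 688 0.0908 0.2223 [0.0785 0.0736] 89.96
 other [239.7904 185.9641] ((0.45433497428894043, -0.15095165371894836), (0.0577964149415493, 0.0416354201734066), 87.68069458007812)
 other [235.5796 262.3599] ((0.6526708006858826, -0.020940840244293213), (0.07407483458518982, 0.050630416721105576), 81.37208557128906)
```

View pics/wrist9.png

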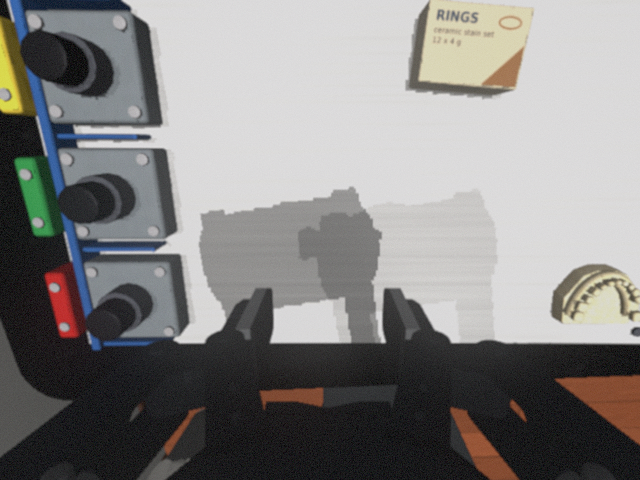

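All three look seated. I'll check squareness and gap finely by fitting each foot's front edge.

```bash
python3 - <<'E'
from h import *
g=np.array([.565,.3057]); a=np.radians(-3.05); ex=np.array([np.cos(a),np.sin(a)]); ey=np.array([-ex[1],ex[0]])
O=g-.272*ey
for n in("wrist","scene","side"):
    c=env.camera(n); P=cloud(c); ok=c["range_z"]>0
    v,u=np.mgrid[:480,:640]; T=plane(c,np.c_[u.ravel(),v.ravel()],.031)[:,:2]; X=((T-O)@np.c_[ex,ey]).reshape(480,640,2)
    for bx in(-.09,0,.09):
        # white/other -> grey step along plate y at the top plane
        m=ok&(abs(P[...,2]-.031)<.0015)&(abs(X[...,0]-bx)<.03)&(abs(X[...,1]-.2)<.03)
        q=X[m]; e=[]
        for x in np.arange(-.028,.0281,.004):
            w=q[abs(q[:,0]-bx-x)<.002]
            if len(w): e.append((x,w[:,1].min()))
        e=np.array(e); p=np.polyfit(*e.T,1); print(n,bx,"front y %.4f (want .183) slope deg %.2f"%(p[1],np.degrees(p[0])),"rms %.4f"%np.std(e[:,1]-np.polyval(p,e[:,0])))
    H,S,V=cv2.split(cv2.cvtColor(c["color"],cv2.COLOR_BGR2HSV))
    m=(H>100)&(H<125)&(S>150)&(V>60)&(P[...,2]>.029)&(P[...,2]<.034)&ok&(X[...,1]>.245)
    q=X[m]; e=[(x,q[abs(q[:,0]-x)<.006][:,1].min()) for x in np.arange(-.12,.121,.012) if (abs(q[:,0]-x)<.006).sum()>2]
    if len(e)>3: e=np.array(e); p=np.polyfit(*e.T,1); print(n,"wall inner y %.4f slope %.2f"%(p[1],np.degrees(p[0])))
E
```

```text
wrist -0.09 front y 0.1843 (want .183) slope deg 0.31 rms 0.0005
wrist 0 front y 0.1841 (want .183) slope deg 0.52 rms 0.0003
wrist 0.09 front y 0.1834 (want .183) slope deg -0.15 rms 0.0005
wrist wall inner y 0.2555 slope -0.15
scene -0.09 front y 0.1889 (want .183) slope deg 23.89 rms 0.0103
scene 0 front y 0.1871 (want .183) slope deg 8.08 rms 0.0098
scene 0.09 front y 0.1913 (want .183) slope deg 16.74 rms 0.0135
scene wall inner y 0.2553 slope 0.21
side -0.09 front y 0.1848 (want .183) slope deg 0.68 rms 0.0010
side 0 front y 0.1865 (want .183) slope deg -1.51 rms 0.0029
side 0.09 front y 0.1855 (want .183) slope deg 1.61 rms 0.0017
side wall inner y 0.2551 slope 0.07
```

```bash
python3 - <<'E'
from rig import env
print(env.hand_in(), env.observe()["t"])
E
```

```text
the job is handed in; nothing more can be done
the job is handed in; nothing more can be done
```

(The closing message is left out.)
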